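Find the V-block in the lidded cases

TASK

One of the two lidded metal cases on the bench holds an aluminium V-block; the other holds a plain round bush. Open the cases one at a time (the lids lift off by their handles), laying each lid flat on the bench, handle up, until you find the V-block. Then stand the V-block upright, groove up, in the open steel tray between the cases and let go.

Things in the scene. Friction and masses are not known exactly. Their poses are not given: they have to be found in the camera images.
- left_handle (a point): Middle of the black bar handle on the left (+y) case's loose grey lid: 70 mm long (x), 12 wide (y, pinch across it), 10 high, 25 mm clear below. Site z up. Lid 146 x 146 mm, 0.2 kg, with a 6 mm lip beneath: lift straight up 15 mm or more. Handle height over the bench: 98 mm on the case, 40 mm with the lid on the bench. Bench towards the robot is clear: the lid fits 170 mm to -x, unturned.
- right_handle (a point): The same for the identical right (-y) case. Each case is an open box fixed to the bench under its lid, centred and turned as the lid is at the start, 140 x 140 mm outside, 64 mm high, walls and floor 4 mm, with one loose part standing inside near its middle. Here too the bench towards the robot is clear: the lid fits 170 mm to -x, unturned.
- vblock_center (a point): Centre, half-way up, of the aluminium V-block: 45 mm long (x), 34 wide (y), 50 high (z up), 0.22 kg, V groove along x in its top; grip its flat sides facing +y and -y. It stands upright on the floor, 4 mm above the bench, of one of the two cases, within 20 mm of the middle; which case varies. The other case holds a steel ring-shaped bush, 38 mm across, 36 mm high.
- tray: Open steel tray fixed to the bench between the cases, 120 mm (x) by 110 mm (y) outside, 18 mm high, walls and floor 4 mm; origin at the centre of its underside, on the bench, z up.
There are look-alikes about, which are no part of the job. What is shaped like the part that bears right_handle but blue is not meant. What is shaped like the part that bears left_handle but purple is not meant.

How it is judged:
By the outcome, as a careful person would: the job done as asked, in the order asked, and still so for the second after the job is handed in, with the robot touching nothing.
It also fails if it takes over 72 s, if anything falls off the work surface, if the arm or the gripper's body presses on something with over 40 N, if the wrist force passes 120 N, or if a joint passes its speed limit or range.

ROBOT

A 6-joint arm with a two-finger parallel gripper is mounted at the origin on the work surface. World frame = base frame: x ahead of the robot, y to its left, z up, the work surface at z = 0. Lengths are in mm, angles in rad, forces in N, time in s.
With the tool pointing down it reaches from about 275 to 1000 mm from the base axis. Payload 8.4 kg.
Tool frame: the origin (TCP) lies midway between the tips of the shut fingers; the grasp point (between the pads) lies 19 mm behind it; z points along the fingers, x is the direction in which the jaws open and shut, and the axes are right-handed (so a half turn about z gives the same grasp; the last joint's range is limited). The gripper opens to 85 mm and grips with 20 to 120 N. Pads are 22 mm wide; open, the fingers measure 114 mm over their backs; the gripper's body (76 mm by 85 mm) begins 54 mm behind the grasp point. The pads swing forward as they close: fully open they stand 13 mm farther back than shut.
Start: joints at [1.34, 0.353, 1.633, -0, 1.155, -0.002], TCP at [141.754, 608.715, 231.281] pointing down, gripper open.
Joint ranges: [-2.63, 2.63], [-0.92, 2.1], [0.06, 2.66], [-1.3, 4.44], [0, 2.69], [-3.02, 3.02]. Speed limits (rad/s): [2.22, 2.22, 2.79, 3.14, 3.14, 3.14].

INTERFACE

Orientations are given as [roll, pitch, yaw] about the fixed x, y, z axes, in that order (R = Rz(yaw) Ry(pitch) Rx(roll)).
In Python, from rig import sense, grab_frame, camera_model, job gives the robot as it stands.
- The arm moves only by the tool arm_command, never from a script. Its argument "plan" is a list of rows, each an object with "translation": the shift along the tool's x, y, z in cm, a list of three; "twist": the turn about the tool's z in rad; "gripper": the opening, from 0 (shut) to 1 (fully open). A call has exactly 5 rows; each row is the pose to reach, as a shift and turn from the pose measured when the call began, along the tool's axes at that moment; what a row does not reach only later rows make up. A row lasts 1/12 s, in which the tool goes at most 41.7 mm and 7.16 degrees, less where a joint would pass 70% of its speed; a pose out of reach is approached as far as the arm can. A call with a gripper value outside its range is refused whole. The fingers move at their own pace and stop on an object; "squeeze" is the grip in N (left out, the last holds). Time passes only in rows, so rows that repeat a pose let the fingers close, or fill a call up. It gives the time, the measured TCP pose, the force and the opening at its end, in the units of the state.
- sense(): the state, without advancing time (a new reading comes with each control period).
- grab_frame(name): name is "side" or "top"; returns the picture (480x640x3 uint8, blue, green, red); there is no depth.
- camera_model(name): a dict with "fx", "fy", "cx", "cy" (pixels), "pose" (4x4, takes a point from camera to world coordinates). Camera axes: x right, y down, z forward; pixel columns grow to the right and rows downward; lengths in mm; the calibration is good to about 2 mm. A picture is of the moment at which its call begins. camera_model takes no time and is no camera call.
- job.sign_off(): hands the job in, once; it reports no verdict.
The state is a dict: "clock": time; "qpos": joint angles; "qvel": joint speeds; "joint_efforts": joint torques, N m; "eef_pos": TCP position; "tcp_rot": TCP orientation; "contact_force": force on the tool from outside, world axes, zero at the start; "wrist_torque": the same for the moment, N m; "opening": opening from 0.0 (shut) to 1.0 (fully open).
Only numpy, scipy, OpenCV 4.12 (cv2) and the standard library are available. Lean on these libraries where they do the work, as an engineer would, in place of code of your own. Each camera call takes 0.05 s, during which the arm holds its last target.

## Working session

There is one attempt and no reset: what is moved stays moved. The work goes in short steps, Python scripts to look and compute and a tool call to move; the robot and the scene stay as the last step left them, time stands still between calls to the robot, and variables do not carry over. Pictures are saved under pics/ and viewed, and the job is handed in when it is done.

Besides the shell and the picture viewer there is one more tool, called by a JSON object that holds its "method" and its "body", one argument or row to a line. arm_command: Moves the arm, as the interface text tells. Its arguments: {"type":"object","properties":{"plan":{"type":"array","items":{"type":"object","properties":{"translation":{"type":"array","items":{"type":"number"}},"twist":{"type":"number"},"gripper":{"type":"number"}}}},"squeeze":{"type":"number"}},"required":["plan"]}

```bash
mkdir -p pics; ls
python3 - <<'E'
from rig import sense, grab_frame, camera_model
import cv2
s=sense(); print(s)
for n in ("side","top"):
    cv2.imwrite(f"pics/{n}0.png",grab_frame(n)); print(n,camera_model(n))
E
```

```text
pics
{'clock': 0.0, 'qpos': array([ 1.33959230e+00,  3.53654713e-01,  1.63417143e+00, -4.00782407e-06,
        1.15520070e+00, -2.36419524e-03]), 'qvel': array([ 0.00099616, -0.00060062,  0.00179077,  0.0003728 ,  0.00048311,
        0.00068799]), 'joint_efforts': array([ 3.70820799e-04, -6.05263209e+01, -3.42064047e+01,  2.07451353e-04,
        9.33819363e-03,  2.92282346e-05]), 'eef_pos': array([141.64490912, 608.2253747 , 230.54162811]), 'tcp_rot': array([3.14159238e+00, 1.43419070e-03, 1.34195811e+00]), 'contact_force': array([ 0.680618  , -0.01140455,  0.05359235]), 'wrist_torque': array([ 0.01929826,  0.01347535, -0.03325071]), 'opening': 0.9995967046309483}
side {'fx': 492.7094631711216, 'fy': 492.7094631711216, 'cx': 321.85669635827935, 'cy': 242.35295447271443, 'pose': array([[ 8.35808464e-01, -2.98893557e-01,  4.60528883e-01,
        -8.91972043e+01],
       [-5.48959245e-01, -4.42377593e-01,  7.09186727e-01,
        -9.35350064e+02],
       [-8.24368505e-03, -8.45555857e-01, -5.33823318e-01,
         7.18192750e+02],
       [ 0.00000000e+00,  0.00000000e+00,  0.00000000e+00,
         1.00000000e+00]])}
top {'fx': 485.252585076466, 'fy': 485.252585076466, 'cx': 320.1027858928213, 'cy': 237.33120690030105, 'pose': array([[-2.45973431e-02, -9.85852511e-01,  1.65800474e-01,
         3.09057619e+02],
       [-9.99255087e-01,  2.91792194e-02,  2.52555759e-02,
        -9.52571491e+01],
       [-2.97362013e-02, -1.65055747e-01, -9.85835868e-01,
         1.00719820e+03],
       [ 0.00000000e+00,  0.00000000e+00,  0.00000000e+00,
         1.00000000e+00]])}
```

View pics/top0.png

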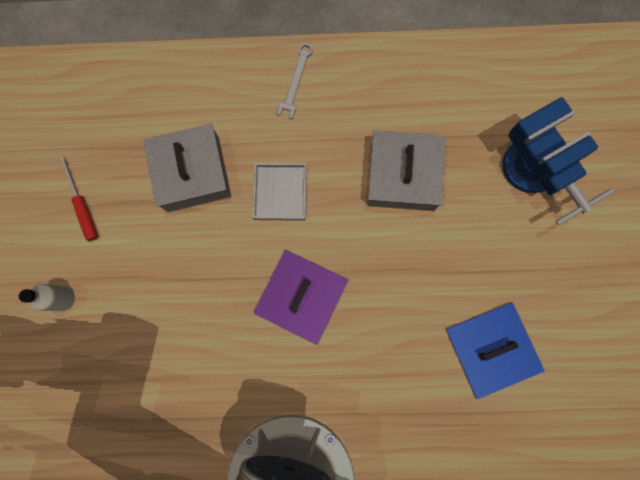

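View pics/side0.png

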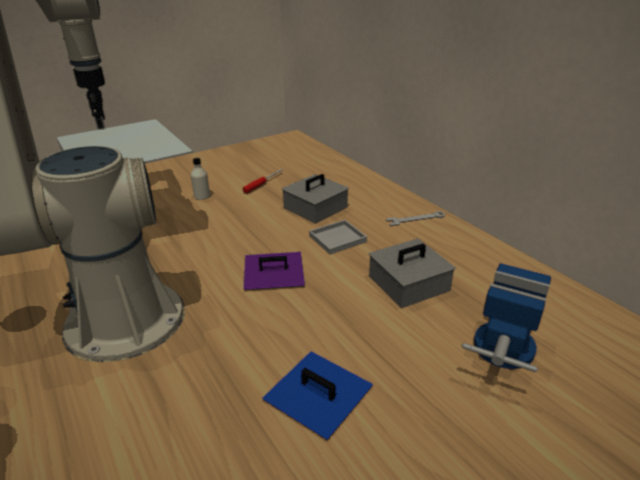

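The candidates, by top-view pixel:
- Grey lid handles: left about (181,161), right about (409,164).
- Look-alikes: purple lid handle (300,296) and blue lid handle (497,351), both flat on the bench.

I choose the two grey lids on the cases and will check them in crops.

Run:
```python
import cv2,numpy as np
t=cv2.imread("pics/top0.png")
a=cv2.resize(t[115:220,135:235],None,fx=4,fy=4,interpolation=cv2.INTER_CUBIC)
b=cv2.resize(t[115:220,360:455],None,fx=4,fy=4,interpolation=cv2.INTER_CUBIC)
cv2.imwrite("pics/cropLR.png",np.hstack([a,b]))
c=cv2.resize(t[150:235,240:320],None,fx=6,fy=6,interpolation=cv2.INTER_CUBIC)
cv2.imwrite("pics/cropT.png",c)
```

```text
(no output)
```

View pics/cropLR.png

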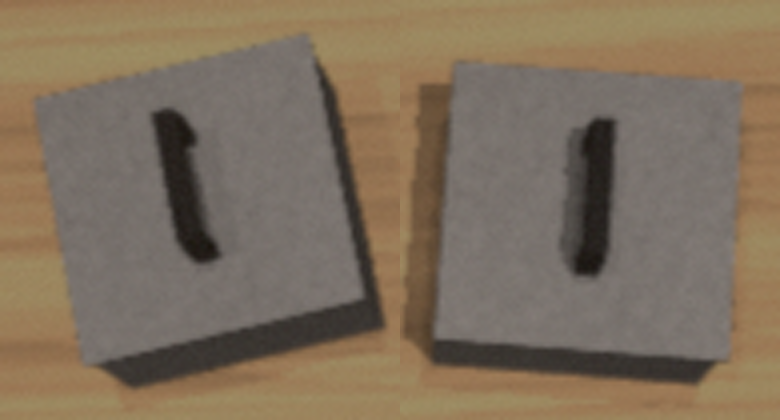

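View pics/cropT.png

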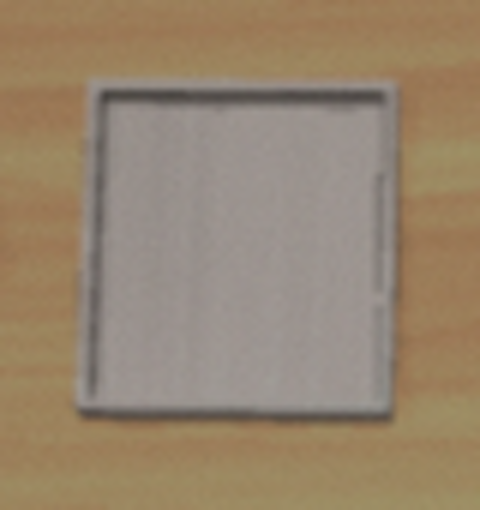

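```bash
cat > h.py <<'E'
import numpy as np,cv2
from rig import sense, grab_frame, camera_model
def unproj(n,px,z):
    m=camera_model(n);P=m["pose"];px=np.atleast_2d(px).astype(float)
    d=np.c_[(px[:,0]-m["cx"])/m["fx"],(px[:,1]-m["cy"])/m["fy"],np.ones(len(px))]@P[:3,:3].T
    return P[:3,3]+d*((z-P[2,3])/d[:,2])[:,None]
def proj(n,X):
    m=camera_model(n);P=m["pose"];c=(np.atleast_2d(X)-P[:3,3])@P[:3,:3]
    return np.c_[c[:,0]/c[:,2]*m["fx"]+m["cx"],c[:,1]/c[:,2]*m["fy"]+m["cy"]]
def rect(n,px,z):  # TL,TR,BR,BL in top view; x axis = up in image
    X=unproj(n,px,z)[:,:2];c=X.mean(0)
    vx=(X[0]+X[1]-X[2]-X[3])/2; vy=(X[0]+X[3]-X[1]-X[2])/2
    print(n,z,"c",c.round(1),"lx",np.linalg.norm(vx).round(1),"ly",np.linalg.norm(vy).round(1),"yaw x",np.arctan2(vx[1],vx[0]).round(3),"yaw from y",np.arctan2(-vy[0],vy[1]).round(3))
    return c
def goto(x,y,z,jaw=None,dz=0):
    """print tool-frame shift (cm) and twist to reach world TCP x,y,z with tool x along world angle jaw"""
    from scipy.spatial.transform import Rotation as R
    s=sense();M=R.from_euler("xyz",s["tcp_rot"]).as_matrix()
    t=M.T@(np.array([x,y,z])-s["eef_pos"])/10
    tx=np.arctan2(M[1,0],M[0,0]); out=[]
    if jaw is not None:
        # tool z down: +twist about tool z = -world yaw
        w=-(jaw-tx); w=(w+np.pi/2)%np.pi-np.pi/2
        out=w
    print("pos",s["eef_pos"].round(1),"rot",s["tcp_rot"].round(3),"q6",s["qpos"].round(2),"shift cm",t.round(2),"twist",out,"open",round(s["opening"],3),"t",round(s["clock"],2))
E
python3 - <<'E'
from h import *
f=lambda L,o,k:[((u+.5)/k-.5+o[0],(v+.5)/k-.5+o[1]) for u,v in L]
rect("top",f([(36,98),(308,34),(365,298),(85,362)],(135,115),4),68)
rect("top",f([(55,62),(340,82),(327,360),(33,340)],(360,115),4),68)
rect("top",f([(90,80),(400,82),(392,410),(80,408)],(240,150),6),18)
# handle ends (top of bar z=103): left (165,112)-(208,258); right (604-400,120)-(586-400,272)
for p,o in (([(168,112),(206,258)],(135,115)),([(203,120),(187,273)],(360,115))):
    X=unproj("top",f(p,o,4),103);print(X.round(1),X.mean(0).round(1),np.linalg.norm(X[0]-X[1]))
# side handles
print(proj("side",[[0,0,0]]))
E
```

```text
top 68 c [626.8 201.3] lx 143.8 ly 143.6 yaw x 0.212 yaw from y 0.203
top 68 c [ 604.6 -248.1] lx 145.0 ly 144.2 yaw x -0.114 yaw from y -0.106
top 18 c [578.7  12.9] lx 118.7 ly 109.6 yaw x -0.037 yaw from y -0.039
[[658.8 206.2 103. ]
 [583.6 185.7 103. ]] [621.2 196.  103. ] 77.94372032512385
[[ 638.4 -251.8  103. ]
 [ 562.  -240.   103. ]] [ 600.2 -245.9  103. ] 77.29215399604237
[[125.73530762 317.91855557]]
```

Run:
```python
import cv2,numpy as np
t=cv2.imread("pics/side0.png")
a=cv2.resize(t[165:265,270:370],None,fx=4,fy=4,interpolation=cv2.INTER_CUBIC)
b=cv2.resize(t[225:325,362:462],None,fx=4,fy=4,interpolation=cv2.INTER_CUBIC)
cv2.imwrite("pics/cropS.png",np.hstack([a,b]))
```

```text
(no output)
```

View pics/cropS.png

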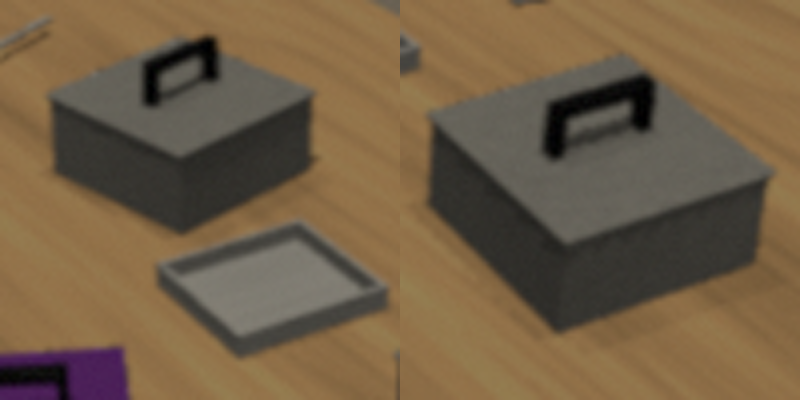

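Run:
```python
from h import *
f=lambda L,o,k:[((u+.5)/k-.5+o[0],(v+.5)/k-.5+o[1]) for u,v in L]
for p,o in (([(50,97),(180,40),(313,95),(182,157)],(270,165)),([(30,115),(225,55),(372,173),(167,245)],(362,225))):
    X=unproj("side",f(p,o,4),68);print(X.round(1).tolist(),X.mean(0).round(1))
X=unproj("side",f([(158,266),(300,222),(388,290),(240,343)],(270,165),4),18);print(X.mean(0))
goto(623,198,200,0.2+np.pi/2)
```

```text
[[537.7, 245.3, 68.0], [672.9, 276.4, 68.0], [702.0, 137.4, 68.0], [567.6, 109.1, 68.0]] [620.1 192.1  68. ]
[[538.1, -175.8, 68.0], [680.6, -190.2, 68.0], [662.4, -331.7, 68.0], [521.1, -317.8, 68.0]] [ 600.5 -253.9   68. ]
[572.9662322    5.34245681  18.        ]
pos [141.7 608.3 230.6] rot [3.142e+00 1.000e-03 1.342e+00] q6 [ 1.34  0.35  1.63 -0.    1.16 -0.  ] shift cm [-29.04  56.18   3.1 ] twist -0.4287715120983737 open 0.997 t 0.1
```

{"method": "arm_command", "body": {
  "plan": [
    {"translation": [-29, 56.2, 3], "twist": -0.43, "gripper": 0.7},
    {"translation": [-29, 56.2, 3], "twist": -0.43, "gripper": 0.7},
    {"translation": [-29, 56.2, 3], "twist": -0.43, "gripper": 0.7},
    {"translation": [-29, 56.2, 3], "twist": -0.43, "gripper": 0.7},
    {"translation": [-29, 56.2, 3], "twist": -0.43, "gripper": 0.7}
  ],
  "squeeze": 50
}}

```text
clock: 0.52
eef_pos: [298.1, 474.9, 221.2]
tcp_rot: [-3.141, 0.001, 1.777]
contact_force: [0.6, 0.9, 0.2]
opening: 0.7
```

```bash
python3 -c "
from h import *
goto(623,198,200,0.205+np.pi/2)"
```

```text
pos [298.1 474.9 221.2] rot [-3.141e+00  1.000e-03  1.777e+00] q6 [ 1.01  0.26  1.78 -0.    1.1  -0.77] shift cm [-33.76  26.13   2.14] twist 0.0014916117773142723 open 0.7 t 0.52
```

{"method": "arm_command", "body": {
  "plan": [
    {"translation": [-33.8, 26.1, 2.1], "twist": 0, "gripper": 0.7},
    {"translation": [-33.8, 26.1, 2.1], "twist": 0, "gripper": 0.7},
    {"translation": [-33.8, 26.1, 2.1], "twist": 0, "gripper": 0.7},
    {"translation": [-33.8, 26.1, 2.1], "twist": 0, "gripper": 0.7},
    {"translation": [-33.8, 26.1, 2.1], "twist": 0, "gripper": 0.7}
  ]
}}

```text
clock: 0.93
eef_pos: [456.4, 339.3, 211.0]
tcp_rot: [-3.14, 0.002, 1.777]
contact_force: [0.5, 0.4, -0.6]
opening: 0.699
```

```bash
python3 -c "
from h import *
goto(623,198,200,0.205+np.pi/2)"
```

```text
pos [456.4 339.3 211. ] rot [-3.140e+00  2.000e-03  1.777e+00] q6 [ 0.64  0.29  1.78 -0.    1.08 -1.14] shift cm [-17.24  13.41   1.12] twist 0.0015462867219211418 open 0.699 t 0.93
```

{"method": "arm_command", "body": {
  "plan": [
    {"translation": [-17.2, 13.4, 1.1], "twist": 0, "gripper": 0.7},
    {"translation": [-17.2, 13.4, 1.1], "twist": 0, "gripper": 0.7},
    {"translation": [-17.2, 13.4, 1.1], "twist": 0, "gripper": 0.7},
    {"translation": [-17.2, 13.4, 1.1], "twist": 0, "gripper": 0.7},
    {"translation": [-17.2, 13.4, 1.1], "twist": 0, "gripper": 0.7}
  ]
}}

```text
clock: 1.35
eef_pos: [614.8, 204.3, 200.4]
tcp_rot: [-3.14, 0.002, 1.777]
contact_force: [0.2, 1.0, -0.5]
opening: 0.698
```

Run:
```python
from h import *
goto(623,198,79,0.205+np.pi/2)
X=sense()["eef_pos"]
for n in ("side","top"):
    im=grab_frame(n);u,v=proj(n,X)[0];print(n,u,v)
    x0,y0=int(u)-60,max(0,int(v)-60)
    c=cv2.resize(im[y0:y0+120,x0:x0+120],None,fx=5,fy=5,interpolation=cv2.INTER_CUBIC)
    cv2.drawMarker(c,(int((u-x0+.5)*5),int((v-y0+.5)*5)),(0,0,255),0,20)
    print(x0,y0);cv2.imwrite(f"pics/{n}1.png",c)
```

```text
pos [614.8 204.3 200.4] rot [-3.140e+00  2.000e-03  1.777e+00] q6 [ 0.32  0.42  1.61 -0.    1.12 -1.46] shift cm [-0.77  0.69 12.14] twist 0.0013024491795694537 open 0.698 t 1.35
side 310.33640694797 145.57842126323382
250 85
top 159.3085778944818 146.6588811278017
99 86
```

View pics/side1.png

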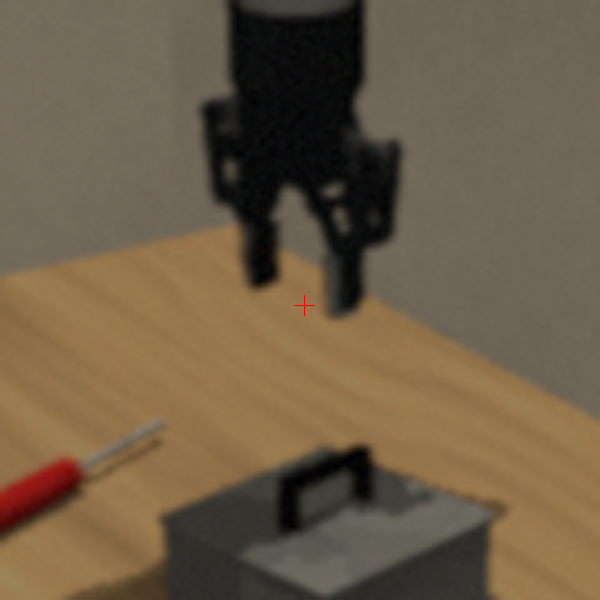

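View pics/top1.png

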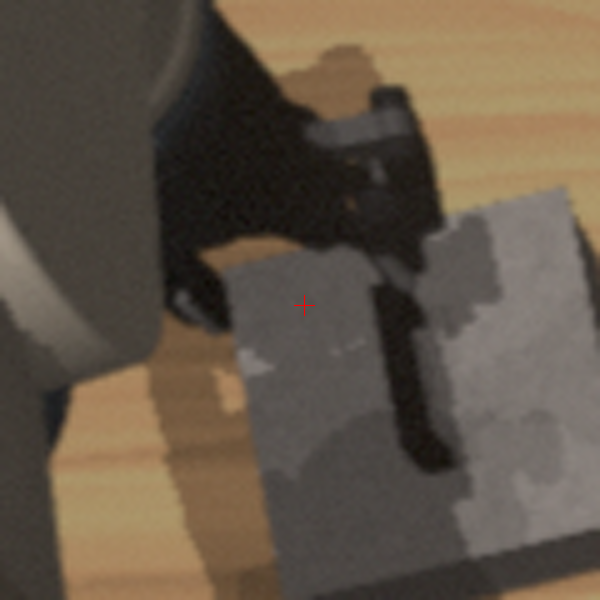

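```bash
python3 -c "
from h import *
goto(622,195,115,0.205+np.pi/2)"
```

```text
pos [617.5 201.9 199.9] rot [-3.141e+00  3.000e-03  1.773e+00] q6 [ 0.32  0.42  1.61 -0.    1.12 -1.46] shift cm [-0.74  0.31  8.5 ] twist -0.0026051437045220283 open 0.701 t 1.45
```

{"method": "arm_command", "body": {
  "plan": [
    {"translation": [-0.7, 0.3, 8.5], "twist": 0, "gripper": 0.7},
    {"translation": [-0.7, 0.3, 8.5], "twist": 0, "gripper": 0.7},
    {"translation": [-0.7, 0.3, 8.5], "twist": 0, "gripper": 0.7},
    {"translation": [-0.7, 0.3, 8.5], "twist": 0, "gripper": 0.7},
    {"translation": [-0.7, 0.3, 8.5], "twist": 0, "gripper": 0.7}
  ]
}}

```text
clock: 1.87
eef_pos: [622.1, 196.0, 116.1]
tcp_rot: [3.142, 0.003, 1.773]
contact_force: [-0.1, 0.4, 1.3]
opening: 0.701
```

Run:
```python
from h import *
goto(623,198,79,0.205+np.pi/2)
X=sense()["eef_pos"]
for n in ("side","top"):
    im=grab_frame(n);u,v=proj(n,X)[0];print(n,u,v)
    x0,y0=int(u)-50,max(0,int(v)-50)
    c=cv2.resize(im[y0:y0+100,x0:x0+100],None,fx=6,fy=6,interpolation=cv2.INTER_CUBIC)
    cv2.drawMarker(c,(int((u-x0+.5)*6),int((v-y0+.5)*6)),(0,0,255),0,20)
    print(x0,y0);cv2.imwrite(f"pics/{n}2.png",c)
```

```text
pos [622.1 196.  116.1] rot [3.142e+00 3.000e-03 1.773e+00] q6 [ 0.3   0.51  1.66 -0.    0.96 -1.47] shift cm [0.19 0.13 3.71] twist -0.002381087108857649 open 0.701 t 1.87
side 314.51806562745605 173.11091736823846
264 123
top 179.23825290669566 158.16253486635364
129 108
```

View pics/side2.png

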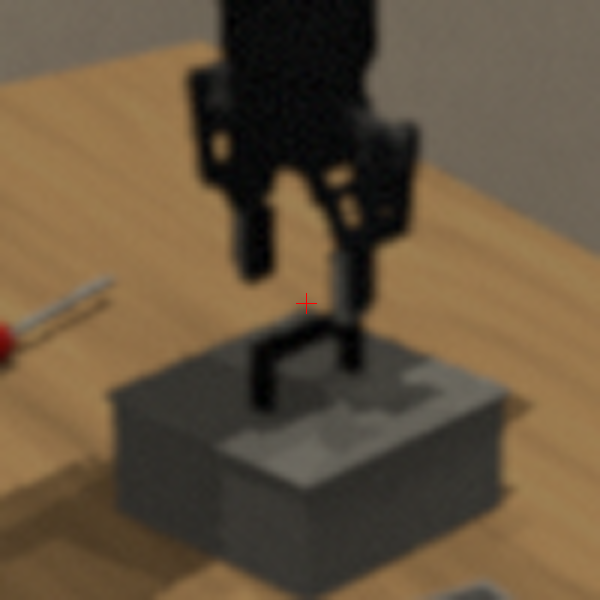

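View pics/top2.png

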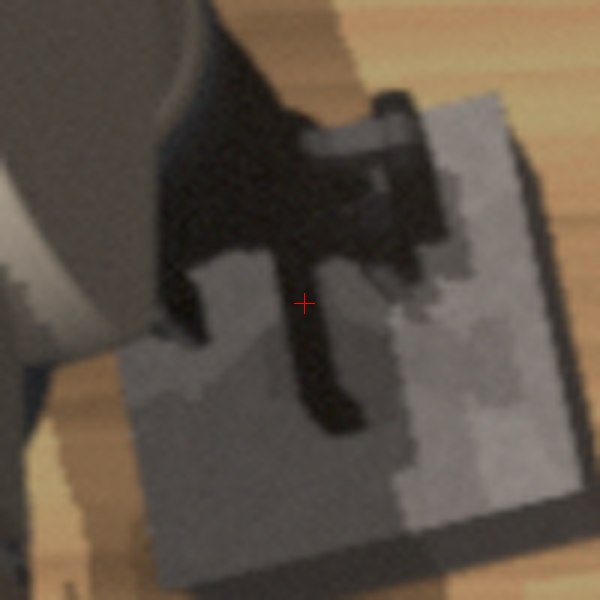

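{"method": "arm_command", "body": {
  "plan": [
    {"translation": [0, 0, 3.7], "twist": 0, "gripper": 0.7},
    {"translation": [0, 0, 3.7], "twist": 0, "gripper": 0.7},
    {"translation": [0, 0, 3.7], "twist": 0, "gripper": 0.7},
    {"translation": [0, 0, 3.7], "twist": 0, "gripper": 0.2},
    {"translation": [0, 0, 3.7], "twist": 0, "gripper": 0}
  ]
}}

```text
clock: 2.38
eef_pos: [624.3, 196.8, 82.6]
tcp_rot: [3.136, 0.002, 1.774]
contact_force: [0.3, 0.2, 0.1]
opening: 0.431
```

{"method": "arm_command", "body": {
  "plan": [
    {"translation": [0, 0, 0], "twist": 0, "gripper": 0},
    {"translation": [0, 0, 0], "twist": 0, "gripper": 0},
    {"translation": [0, 0, 0], "twist": 0, "gripper": 0},
    {"translation": [0, 0, 0], "twist": 0, "gripper": 0},
    {"translation": [0, 0, 0], "twist": 0, "gripper": 0}
  ]
}}

```text
clock: 2.8
eef_pos: [624.7, 199.3, 84.6]
tcp_rot: [3.133, -0.001, 1.774]
contact_force: [-4.1, 11.0, 6.9]
opening: 0.125
```

{"method": "arm_command", "body": {
  "plan": [
    {"translation": [0, 0, -1.5], "twist": 0, "gripper": 0},
    {"translation": [0, 0, -3], "twist": 0, "gripper": 0},
    {"translation": [0, 0, -4.5], "twist": 0, "gripper": 0},
    {"translation": [0, 0, -6], "twist": 0, "gripper": 0},
    {"translation": [0, 0, -6], "twist": 0, "gripper": 0}
  ]
}}

```text
clock: 3.22
eef_pos: [626.0, 199.7, 148.1]
tcp_rot: [3.128, -0.001, 1.774]
contact_force: [0.9, 0.8, -1.8]
opening: 0.125
```

Run:
```python
from h import *
goto(454,199,140,0.205+np.pi/2)
for n in ("side","top"):
    im=grab_frame(n); cv2.imwrite(f"pics/{n}3.png",im)
im=cv2.imread("pics/side3.png")[60:300,200:500]
cv2.imwrite("pics/s3c.png",cv2.resize(im,None,fx=2.5,fy=2.5))
```

```text
pos [626.  199.7 148.1] rot [ 3.128e+00 -1.000e-03  1.774e+00] q6 [ 0.31  0.48  1.64 -0.    1.01 -1.47] shift cm [  3.4  -16.87   0.59] twist -0.0020708820371662107 open 0.125 t 3.22
```

View pics/s3c.png

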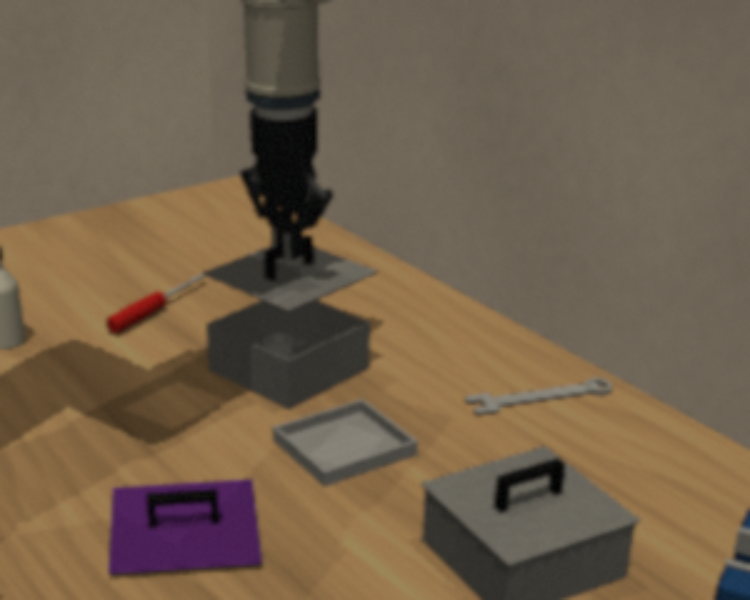

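{"method": "arm_command", "body": {
  "plan": [
    {"translation": [3.4, -16.9, 0], "twist": 0, "gripper": 0},
    {"translation": [3.4, -16.9, 0], "twist": 0, "gripper": 0},
    {"translation": [3.4, -16.9, 0], "twist": 0, "gripper": 0},
    {"translation": [3.4, -16.9, 0], "twist": 0, "gripper": 0},
    {"translation": [3.4, -16.9, 0], "twist": 0, "gripper": 0}
  ]
}}

```text
clock: 3.73
eef_pos: [443.5, 196.4, 141.0]
tcp_rot: [-3.141, 0.001, 1.774]
contact_force: [-1.4, -1.0, -2.9]
opening: 0.128
```

Run:
```python
from h import *
goto(454,199,35,0.205+np.pi/2)
for n in ("side","top"):
    im=grab_frame(n); cv2.imwrite(f"pics/{n}4.png",im)
```

```text
pos [443.5 196.4 141. ] rot [-3.141e+00  1.000e-03  1.774e+00] q6 [ 0.41  0.25  2.01 -0.    0.88 -1.36] shift cm [ 0.05  1.09 10.6 ] twist -0.001578303470993081 open 0.128 t 3.73
```

View pics/top4.png

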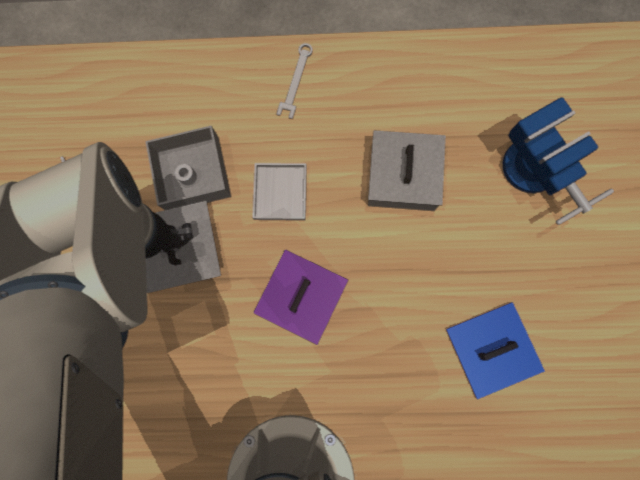

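The left case holds the round bush, with its ring at (185,174). I'll lay this lid on the bench and then go to the right case.

{"method": "arm_command", "body": {
  "plan": [
    {"translation": [0, 1.0, 2.5], "twist": 0, "gripper": 0},
    {"translation": [0, 1.0, 5], "twist": 0, "gripper": 0},
    {"translation": [0, 1.0, 8], "twist": 0, "gripper": 0},
    {"translation": [0, 1.0, 9.5], "twist": 0, "gripper": 0},
    {"translation": [0, 1.0, 10], "twist": 0, "gripper": 0}
  ]
}}

```text
clock: 4.25
eef_pos: [459.5, 199.5, 39.6]
tcp_rot: [3.138, 0.0, 1.775]
contact_force: [-0.4, -1.5, -2.0]
opening: 0.124
```

```bash
python3 -c "
from h import *
goto(454,199,27,0.205+np.pi/2);print(sense()['contact_force'])"
```

```text
pos [459.5 199.5  39.6] rot [3.138 0.    1.775] q6 [ 0.41  0.44  2.04 -0.    0.66 -1.37] shift cm [ 0.06 -0.55  1.26] twist -0.0012556099924325714 open 0.124 t 4.25
[-0.41542369 -1.45692596 -1.96411847]
```

{"method": "arm_command", "body": {
  "plan": [
    {"translation": [0, 0, 0.4], "twist": 0, "gripper": 0},
    {"translation": [0, 0, 0.8], "twist": 0, "gripper": 0},
    {"translation": [0, 0, 1.1], "twist": 0, "gripper": 0},
    {"translation": [0, 0, 1.2], "twist": 0, "gripper": 0},
    {"translation": [0, 0, 1.2], "twist": 0, "gripper": 0}
  ]
}}

```text
clock: 4.67
eef_pos: [460.0, 199.7, 28.0]
tcp_rot: [3.137, 0.0, 1.774]
contact_force: [0.2, -0.0, -2.6]
opening: 0.127
```

{"method": "arm_command", "body": {
  "plan": [
    {"translation": [0, 0, 0.1], "twist": 0, "gripper": 0},
    {"translation": [0, 0, 0.2], "twist": 0, "gripper": 0},
    {"translation": [0, 0, 0.2], "twist": 0, "gripper": 0},
    {"translation": [0, 0, 0.2], "twist": 0, "gripper": 0},
    {"translation": [0, 0, 0.2], "twist": 0, "gripper": 0}
  ]
}}

```text
clock: 5.08
eef_pos: [460.5, 199.9, 26.6]
tcp_rot: [3.136, 0.0, 1.775]
contact_force: [-1.1, -0.4, 6.7]
opening: 0.13
```

{"method": "arm_command", "body": {
  "plan": [
    {"translation": [0, 0, 0], "twist": 0, "gripper": 0.6},
    {"translation": [0, 0, 0], "twist": 0, "gripper": 0.6},
    {"translation": [0, 0, 0], "twist": 0, "gripper": 0.6},
    {"translation": [0, 0, -2], "twist": 0, "gripper": 0.6},
    {"translation": [0, 0, -5], "twist": 0, "gripper": 0.6}
  ]
}}

```text
clock: 5.5
eef_pos: [458.2, 199.0, 74.8]
tcp_rot: [-3.141, 0.001, 1.775]
contact_force: [-0.7, 0.4, -0.3]
opening: 0.596
```

{"method": "arm_command", "body": {
  "plan": [
    {"translation": [0, 0, -4], "twist": 0, "gripper": 0.6},
    {"translation": [0, 0, -8], "twist": 0, "gripper": 0.7},
    {"translation": [0, 0, -12], "twist": 0, "gripper": 0.7},
    {"translation": [0, 0, -15], "twist": 0, "gripper": 0.7},
    {"translation": [0, 0, -15], "twist": 0, "gripper": 0.7}
  ]
}}

```text
clock: 5.92
eef_pos: [461.2, 200.5, 231.1]
tcp_rot: [3.132, -0.001, 1.775]
contact_force: [1.1, 0.9, -0.3]
opening: 0.708
```

Run:
```python
from h import *
goto(604,-248,160,-0.11+np.pi/2)
for n in ("side","top"):
    im=grab_frame(n); cv2.imwrite(f"pics/{n}5.png",im)
```

```text
pos [461.2 200.5 231.1] rot [ 3.132e+00 -1.000e-03  1.775e+00] q6 [ 0.41  0.16  1.9  -0.    1.08 -1.37] shift cm [-46.82   4.84   7.11] twist 0.31381961575053263 open 0.708 t 5.92
```

View pics/side5.png

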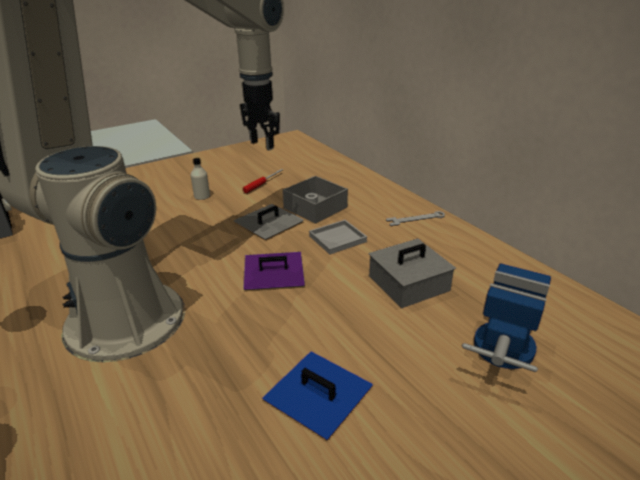

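{"method": "arm_command", "body": {
  "plan": [
    {"translation": [-46.8, 4.8, 4], "twist": 0.31, "gripper": 0.7},
    {"translation": [-46.8, 4.8, 4], "twist": 0.31, "gripper": 0.7},
    {"translation": [-46.8, 4.8, 4], "twist": 0.31, "gripper": 0.7},
    {"translation": [-46.8, 4.8, 4], "twist": 0.31, "gripper": 0.7},
    {"translation": [-46.8, 4.8, 4], "twist": 0.31, "gripper": 0.7}
  ]
}}

```text
clock: 6.43
eef_pos: [520.0, -0.6, 205.7]
tcp_rot: [-3.141, 0.0, 1.465]
contact_force: [0.7, 0.5, -0.2]
opening: 0.696
```

```bash
python3 -c "
from h import *
goto(604,-248,160,-0.11+np.pi/2)"
```

```text
pos [520.   -0.6 205.7] rot [-3.141  0.     1.465] q6 [-0.    0.22  1.88 -0.    1.04 -1.47] shift cm [-23.71  10.98   4.56] twist 0.0038055626204778203 open 0.696 t 6.43
```

{"method": "arm_command", "body": {
  "plan": [
    {"translation": [-23.7, 11, 4.5], "twist": 0, "gripper": 0.7},
    {"translation": [-23.7, 11, 4.5], "twist": 0, "gripper": 0.7},
    {"translation": [-23.7, 11, 4.5], "twist": 0, "gripper": 0.7},
    {"translation": [-23.7, 11, 4.5], "twist": 0, "gripper": 0.7},
    {"translation": [-23.7, 11, 4.5], "twist": 0, "gripper": 0.7}
  ]
}}

```text
clock: 6.85
eef_pos: [584.9, -195.0, 168.1]
tcp_rot: [-3.138, -0.001, 1.464]
contact_force: [0.1, 0.8, 0.4]
opening: 0.704
```

{"method": "arm_command", "body": {
  "plan": [
    {"translation": [-5.5, 2.6, 1], "twist": 0, "gripper": 0.7},
    {"translation": [-5.5, 2.6, 1], "twist": 0, "gripper": 0.7},
    {"translation": [-5.5, 2.6, 1], "twist": 0, "gripper": 0.7},
    {"translation": [-5.5, 2.6, 1], "twist": 0, "gripper": 0.7},
    {"translation": [-5.5, 2.6, 1], "twist": 0, "gripper": 0.7}
  ]
}}

```text
clock: 7.27
eef_pos: [603.6, -251.4, 156.2]
tcp_rot: [-3.134, -0.002, 1.464]
contact_force: [0.8, -0.3, 0.5]
opening: 0.702
```

```bash
python3 -c "
from h import *
goto(604,-248,115,-0.11+np.pi/2)"
```

```text
pos [ 603.6 -251.4  156.2] rot [-3.134e+00 -2.000e-03  1.464e+00] q6 [-0.4   0.47  1.63 -0.    1.05 -1.86] shift cm [0.34 0.03 4.12] twist 0.0033181338102996616 open 0.702 t 7.27
```

{"method": "arm_command", "body": {
  "plan": [
    {"translation": [0.3, 0, 4.1], "twist": 0, "gripper": 0.7},
    {"translation": [0.3, 0, 4.1], "twist": 0, "gripper": 0.7},
    {"translation": [0.3, 0, 4.1], "twist": 0, "gripper": 0.7},
    {"translation": [0.3, 0, 4.1], "twist": 0, "gripper": 0.7},
    {"translation": [0.3, 0, 4.1], "twist": 0, "gripper": 0.7}
  ]
}}

```text
clock: 7.68
eef_pos: [604.6, -248.2, 117.0]
tcp_rot: [-3.136, -0.001, 1.465]
contact_force: [0.3, 0.8, 1.0]
opening: 0.698
```

Run:
```python
from h import *
goto(604,-248,79,-0.11+np.pi/2)
X=sense()["eef_pos"]
cs=[]
for n in ("side","top"):
    im=grab_frame(n);u,v=proj(n,X)[0];print(n,u,v)
    x0,y0=int(u)-50,max(0,int(v)-50)
    c=cv2.resize(im[y0:y0+100,x0:x0+100],None,fx=4,fy=4,interpolation=cv2.INTER_CUBIC)
    cv2.drawMarker(c,(int((u-x0+.5)*4),int((v-y0+.5)*4)),(0,0,255),0,20)
    cs.append(c)
cv2.imwrite(f"pics/both6.png",np.hstack(cs))
```

```text
pos [ 604.6 -248.2  117. ] rot [-3.136e+00 -1.000e-03  1.465e+00] q6 [-0.39  0.52  1.66 -0.    0.97 -1.86] shift cm [ 0.   -0.04  3.8 ] twist 0.004106430656887428 open 0.698 t 7.68
side 412.545138486621 241.01466286942625
top 410.5500492629346 159.03350376662326
```

View pics/both6.png

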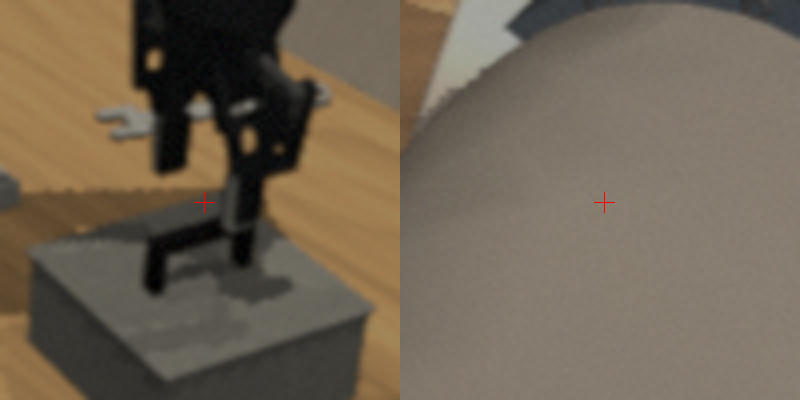

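{"method": "arm_command", "body": {
  "plan": [
    {"translation": [0, 0, 3.8], "twist": 0, "gripper": 0.7},
    {"translation": [0, 0, 3.8], "twist": 0, "gripper": 0.7},
    {"translation": [0, 0, 3.8], "twist": 0, "gripper": 0.7},
    {"translation": [0, 0, 3.8], "twist": 0, "gripper": 0.7},
    {"translation": [0, 0, 3.8], "twist": 0, "gripper": 0.7}
  ]
}}

```text
clock: 8.2
eef_pos: [605.3, -248.8, 80.6]
tcp_rot: [-3.139, -0.001, 1.464]
contact_force: [-0.1, -0.4, 0.9]
opening: 0.698
```

{"method": "arm_command", "body": {
  "plan": [
    {"translation": [0, 0, 0.2], "twist": 0, "gripper": 0},
    {"translation": [0, 0, 0.2], "twist": 0, "gripper": 0},
    {"translation": [0, 0, 0.2], "twist": 0, "gripper": 0},
    {"translation": [0, 0, 0.2], "twist": 0, "gripper": 0},
    {"translation": [0, 0, 0.2], "twist": 0, "gripper": 0}
  ]
}}

```text
clock: 8.62
eef_pos: [605.5, -248.9, 79.2]
tcp_rot: [-3.139, -0.001, 1.464]
contact_force: [-0.8, 0.2, 4.8]
opening: 0.129
```

{"method": "arm_command", "body": {
  "plan": [
    {"translation": [0, 0, 0], "twist": 0, "gripper": 0},
    {"translation": [0, 0, 0], "twist": 0, "gripper": 0},
    {"translation": [0, 0, 0], "twist": 0, "gripper": 0},
    {"translation": [0, 0, 0], "twist": 0, "gripper": 0},
    {"translation": [0, 0, 0], "twist": 0, "gripper": 0}
  ]
}}

```text
clock: 9.03
eef_pos: [605.5, -248.9, 79.2]
tcp_rot: [-3.139, -0.001, 1.464]
contact_force: [-0.3, 0.4, 2.4]
opening: 0.129
```

Well centred. I'll lift 6 cm straight up.

{"method": "arm_command", "body": {
  "plan": [
    {"translation": [0, 0, -1.5], "twist": 0, "gripper": 0},
    {"translation": [0, 0, -3], "twist": 0, "gripper": 0},
    {"translation": [0, 0, -4.5], "twist": 0, "gripper": 0},
    {"translation": [0, 0, -6], "twist": 0, "gripper": 0},
    {"translation": [0, 0, -6], "twist": 0, "gripper": 0}
  ]
}}

```text
clock: 9.45
eef_pos: [607.1, -249.5, 141.8]
tcp_rot: [3.14, 0.0, 1.464]
contact_force: [0.5, -0.4, -1.2]
opening: 0.129
```

```bash
python3 -c "
from h import *
goto(437,-248.5,138,-0.11+np.pi/2)"
```

```text
pos [ 607.1 -249.5  141.8] rot [3.14  0.    1.464] q6 [-0.39  0.49  1.64 -0.    1.01 -1.86] shift cm [ -1.7  -16.93   0.35] twist 0.003645319233095412 open 0.129 t 9.45
```

{"method": "arm_command", "body": {
  "plan": [
    {"translation": [-1.7, -16.5, 0], "twist": 0, "gripper": 0},
    {"translation": [-1.7, -16.5, 0], "twist": 0, "gripper": 0},
    {"translation": [-1.7, -16.5, 0], "twist": 0, "gripper": 0},
    {"translation": [-1.7, -16.5, 0], "twist": 0, "gripper": 0},
    {"translation": [-1.7, -16.5, 0], "twist": 0, "gripper": 0}
  ]
}}

```text
clock: 9.87
eef_pos: [432.7, -246.7, 139.3]
tcp_rot: [-3.134, -0.002, 1.463]
contact_force: [0.3, 0.5, -2.6]
opening: 0.128
```

Run:
```python
from h import *
goto(437,-248.5,27,-0.11+np.pi/2)
im=grab_frame("top"); cv2.imwrite(f"pics/top7.png",im)
goto(437,-248.5,27,-0.11+np.pi/2)
```

```text
pos [ 432.7 -246.7  139.3] rot [-3.134e+00 -2.000e-03  1.463e+00] q6 [-0.52  0.28  1.98 -0.    0.89 -1.98] shift cm [-0.16  0.53 11.23] twist 0.0026418839543962402 open 0.128 t 9.87
pos [ 436.7 -247.9  140.3] rot [-3.139e+00 -1.000e-03  1.463e+00] q6 [-0.52  0.28  1.97 -0.    0.89 -1.98] shift cm [-0.07  0.07 11.32] twist 0.0019086794391542927 open 0.13 t 9.92
```

View pics/top7.png

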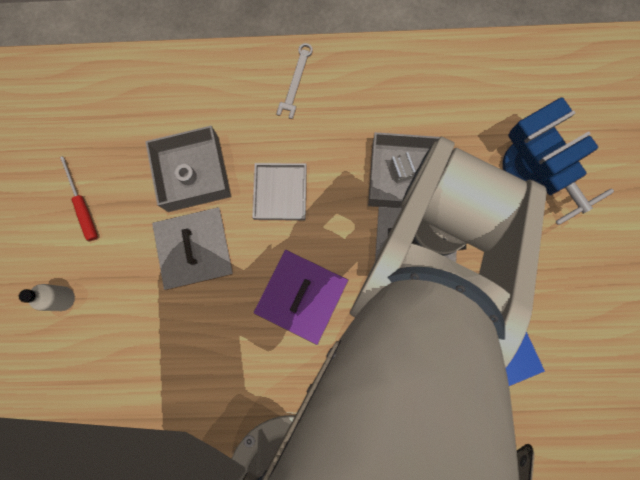

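The V-block shows in the right case at about (403,166). I'll lower the lid to the bench, with TCP at about z 21.

{"method": "arm_command", "body": {
  "plan": [
    {"translation": [0, 0, 2.5], "twist": 0, "gripper": 0},
    {"translation": [0, 0, 5], "twist": 0, "gripper": 0},
    {"translation": [0, 0, 8], "twist": 0, "gripper": 0},
    {"translation": [0, 0, 10], "twist": 0, "gripper": 0},
    {"translation": [0, 0, 10.8], "twist": 0, "gripper": 0}
  ]
}}

```text
clock: 10.33
eef_pos: [435.3, -246.8, 29.1]
tcp_rot: [-3.135, -0.003, 1.463]
contact_force: [-0.6, 0.4, -1.8]
opening: 0.129
```

```bash
python3 -c "
from h import *
goto(437,-248.5,21,-0.11+np.pi/2)"
```

```text
pos [ 435.3 -246.8   29.1] rot [-3.135e+00 -3.000e-03  1.463e+00] q6 [-0.52  0.46  2.04 -0.    0.65 -1.98] shift cm [-0.15  0.19  0.81] twist 0.0020729131001384626 open 0.129 t 10.33
```

{"method": "arm_command", "body": {
  "plan": [
    {"translation": [0, 0, 0.3], "twist": 0, "gripper": 0},
    {"translation": [0, 0, 0.6], "twist": 0, "gripper": 0},
    {"translation": [0, 0, 0.8], "twist": 0, "gripper": 0},
    {"translation": [0, 0, 0.8], "twist": 0, "gripper": 0},
    {"translation": [0, 0, 0.8], "twist": 0, "gripper": 0}
  ]
}}

```text
clock: 10.75
eef_pos: [436.0, -247.2, 21.9]
tcp_rot: [-3.137, -0.002, 1.463]
contact_force: [0.3, 0.4, -2.0]
opening: 0.132
```

{"method": "arm_command", "body": {
  "plan": [
    {"translation": [0, 0, 0.1], "twist": 0, "gripper": 0},
    {"translation": [0, 0, 0.15], "twist": 0, "gripper": 0},
    {"translation": [0, 0, 0.15], "twist": 0, "gripper": 0},
    {"translation": [0, 0, 0.15], "twist": 0, "gripper": 0},
    {"translation": [0, 0, 0.15], "twist": 0, "gripper": 0}
  ]
}}

```text
clock: 11.17
eef_pos: [436.6, -247.6, 21.1]
tcp_rot: [-3.138, -0.001, 1.463]
contact_force: [-1.0, 0.4, 6.3]
opening: 0.126
```

{"method": "arm_command", "body": {
  "plan": [
    {"translation": [0, 0, 0], "twist": 0, "gripper": 0.7},
    {"translation": [0, 0, 0], "twist": 0, "gripper": 0.7},
    {"translation": [0, 0, 0], "twist": 0, "gripper": 0.7},
    {"translation": [0, 0, -2], "twist": 0, "gripper": 0.7},
    {"translation": [0, 0, -5], "twist": 0, "gripper": 0.7}
  ]
}}

```text
clock: 11.58
eef_pos: [434.8, -246.5, 69.4]
tcp_rot: [-3.133, -0.004, 1.463]
contact_force: [0.8, -0.2, 1.0]
opening: 0.698
```

{"method": "arm_command", "body": {
  "plan": [
    {"translation": [0, 0, -4], "twist": 0, "gripper": 0.7},
    {"translation": [0, 0, -8], "twist": 0, "gripper": 0.7},
    {"translation": [0, 0, -12], "twist": 0, "gripper": 0.7},
    {"translation": [3, 0, -14], "twist": 0, "gripper": 0.7},
    {"translation": [7, 0, -15], "twist": 0, "gripper": 0.7}
  ]
}}

```text
clock: 12.0
eef_pos: [445.3, -179.3, 223.4]
tcp_rot: [-3.139, -0.001, 1.459]
contact_force: [1.2, 1.1, -0.3]
opening: 0.702
```

{"method": "arm_command", "body": {
  "plan": [
    {"translation": [20, 0, 0], "twist": 0, "gripper": 0.85},
    {"translation": [20, 0, 0], "twist": 0, "gripper": 0.85},
    {"translation": [20, 0, 0], "twist": 0, "gripper": 0.85},
    {"translation": [20, 0, 0], "twist": 0, "gripper": 0.85},
    {"translation": [20, 0, 0], "twist": 0, "gripper": 0.85}
  ]
}}

```text
clock: 12.42
eef_pos: [467.3, 22.2, 223.9]
tcp_rot: [-3.14, -0.002, 1.46]
contact_force: [0.1, -0.4, -0.6]
opening: 0.851
```

Run:
```python
from h import *
goto(600,-248.5,200,-0.11+np.pi/2)
for n in ("top","side"):
    im=grab_frame(n); cv2.imwrite(f"pics/{n}8.png",im)
```

```text
pos [467.3  22.2 223.9] rot [-3.14e+00 -2.00e-03  1.46e+00] q6 [ 0.04  0.11  1.96  0.    1.06 -1.42] shift cm [-25.44  16.19   2.31] twist -0.0008354309816966943 open 0.851 t 12.42
```

View pics/top8.png

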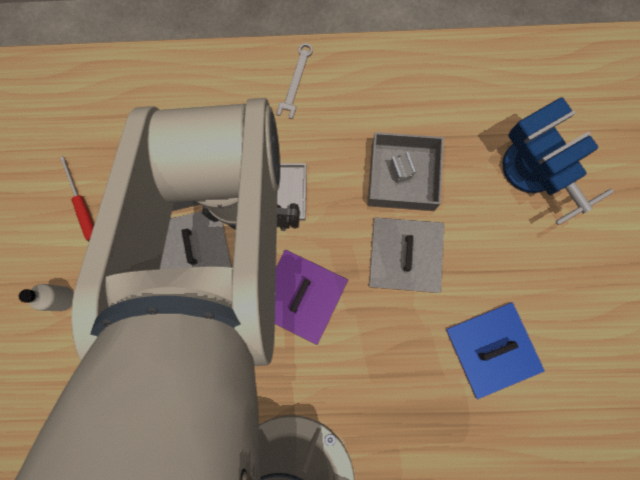

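View pics/side8.png

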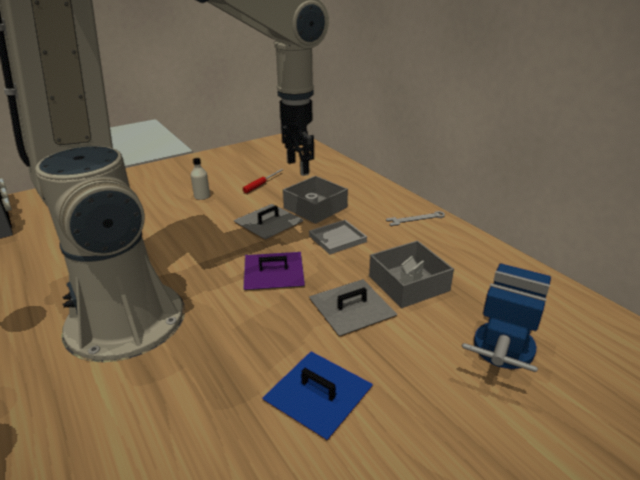

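Both lids lie flat on the bench with handles up, at (190,247) and (408,253). The V-block is in the right case near (403,166). I'll crop closer for its pose.

Run:
```python
import cv2,numpy as np
t=cv2.imread("pics/top8.png");s=cv2.imread("pics/side8.png")
a=cv2.resize(t[145:190,380:425],None,fx=12,fy=12,interpolation=cv2.INTER_CUBIC)
a=cv2.convertScaleAbs(a,alpha=1.2)
cv2.imwrite("pics/v_top.png",a)
b=cv2.resize(s[245:295,380:440],None,fx=10,fy=10,interpolation=cv2.INTER_CUBIC)
cv2.imwrite("pics/v_side.png",b)
```

```text
(no output)
```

View pics/v_top.png

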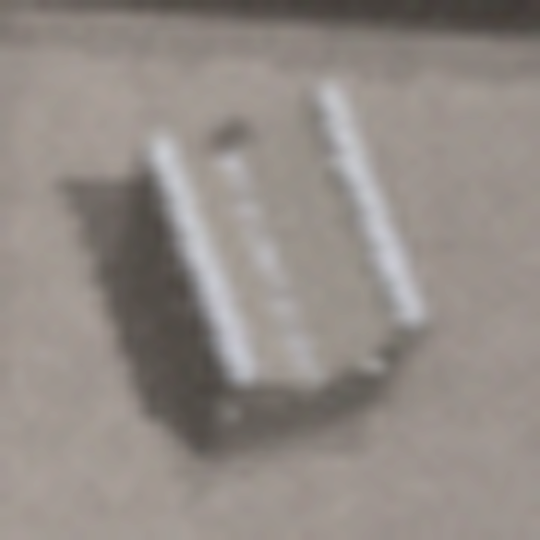

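View pics/v_side.png

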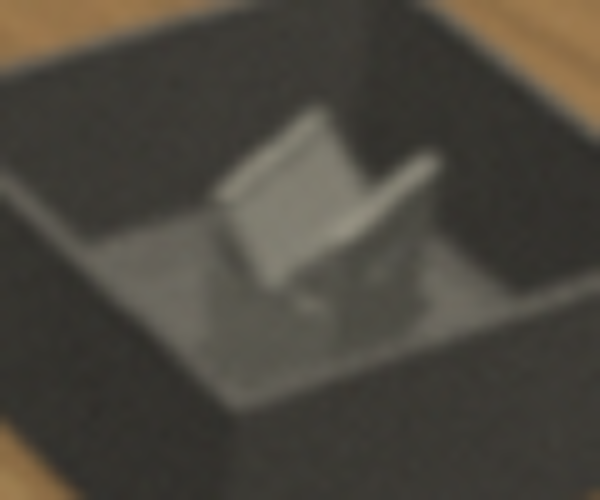

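Run:
```python
from h import *
f=lambda L,o,k:[((u+.5)/k-.5+o[0],(v+.5)/k-.5+o[1]) for u,v in L]
c=rect("top",f([(148,135),(343,85),(425,320),(230,385)],(380,145),12),54)
# side ridges: far ridge (215,195)-(320,105); near ridge (335,240)?-(440,155)
X=unproj("side",f([(213,195),(320,105),(440,155),(333,245)],(380,245),10),54);print(X.round(1),X.mean(0))
# case rim corners in top at z=64
goto(c[0],c[1],100,0.23+np.pi/2)
```

```text
top 54 c [ 616. -244.] lx 44.7 ly 34.6 yaw x 0.262 yaw from y 0.263
[[ 585.4 -237.1   54. ]
 [ 632.1 -222.6   54. ]
 [ 641.2 -254.6   54. ]
 [ 595.  -268.1   54. ]] [ 613.42772834 -245.60955741   54.        ]
pos [467.8  23.3 223.8] rot [-3.140e+00 -3.000e-03  1.464e+00] q6 [ 0.04  0.12  1.96  0.    1.06 -1.42] shift cm [-25.03  17.62  12.28] twist -0.3372129897014804 open 0.851 t 12.52
```

{"method": "arm_command", "body": {
  "plan": [
    {"translation": [-25, 17.6, 6], "twist": -0.37, "gripper": 0.65},
    {"translation": [-25, 17.6, 6], "twist": -0.37, "gripper": 0.65},
    {"translation": [-25, 17.6, 6], "twist": -0.37, "gripper": 0.65},
    {"translation": [-25, 17.6, 6], "twist": -0.37, "gripper": 0.65},
    {"translation": [-25, 17.6, 6], "twist": -0.37, "gripper": 0.65}
  ]
}}

```text
clock: 12.93
eef_pos: [564.8, -154.8, 183.4]
tcp_rot: [-3.14, -0.003, 1.836]
contact_force: [-0.0, -0.0, 0.6]
opening: 0.648
```

```bash
python3 -c "
from h import *
goto(616,-244,140,0.262+np.pi/2)"
```

```text
pos [ 564.8 -154.8  183.4] rot [-3.140e+00 -3.000e-03  1.836e+00] q6 [-0.27  0.34  1.76  0.    1.04 -2.11] shift cm [-9.96  2.62  4.31] twist 0.002856608114963466 open 0.648 t 12.93
```

{"method": "arm_command", "body": {
  "plan": [
    {"translation": [-10, 2.6, 4.3], "twist": 0, "gripper": 0.65},
    {"translation": [-10, 2.6, 4.3], "twist": 0, "gripper": 0.65},
    {"translation": [-10, 2.6, 4.3], "twist": 0, "gripper": 0.65},
    {"translation": [-10, 2.6, 4.3], "twist": 0, "gripper": 0.65},
    {"translation": [-10, 2.6, 4.3], "twist": 0, "gripper": 0.65}
  ]
}}

```text
clock: 13.35
eef_pos: [615.0, -246.3, 138.4]
tcp_rot: [-3.138, -0.005, 1.833]
contact_force: [0.8, 0.3, 0.4]
opening: 0.649
```

```bash
python3 -c "
from h import *
goto(616,-244,70,0.262+np.pi/2)"
```

```text
pos [ 615.  -246.3  138.4] rot [-3.138 -0.005  1.833] q6 [-0.38  0.51  1.62  0.    1.02 -2.22] shift cm [0.16 0.18 6.84] twist 0.0003574244717285957 open 0.649 t 13.35
```

{"method": "arm_command", "body": {
  "plan": [
    {"translation": [0.2, 0.1, 3], "twist": 0, "gripper": 0.65},
    {"translation": [0.2, 0.1, 6], "twist": 0, "gripper": 0.65},
    {"translation": [0.2, 0.1, 6.8], "twist": 0, "gripper": 0.65},
    {"translation": [0.2, 0.1, 6.8], "twist": 0, "gripper": 0.65},
    {"translation": [0.2, 0.1, 6.8], "twist": 0, "gripper": 0.65}
  ]
}}

```text
clock: 13.77
eef_pos: [615.1, -243.5, 71.2]
tcp_rot: [-3.138, -0.005, 1.834]
contact_force: [0.9, 0.2, 1.1]
opening: 0.651
```

Run:
```python
from h import *
goto(616,-244,12,0.262+np.pi/2)
X=sense()["eef_pos"];cs=[]
for n in ("side",):
    im=grab_frame(n);u,v=proj(n,X)[0]
    x0,y0=int(u)-50,max(0,int(v)-50)
    c=cv2.resize(im[y0:y0+100,x0:x0+100],None,fx=6,fy=6,interpolation=cv2.INTER_CUBIC)
    cv2.imwrite("pics/side9.png",c)
```

```text
pos [ 615.1 -243.5   71.2] rot [-3.138 -0.005  1.834] q6 [-0.38  0.58  1.66  0.    0.9  -2.21] shift cm [-0.1   0.09  5.92] twist 0.0008618442673651305 open 0.651 t 13.77
```

View pics/side9.png

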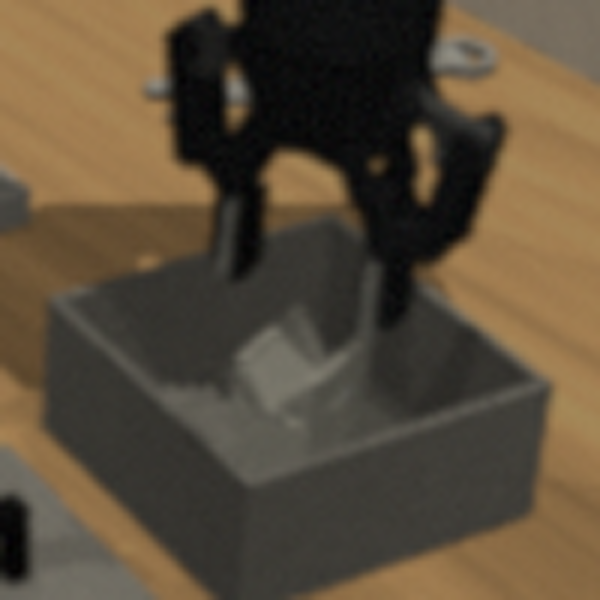

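The open fingers at (235,270) and (390,320) straddle the V-block at (300,360), so I'll descend.

{"method": "arm_command", "body": {
  "plan": [
    {"translation": [-0.1, 0.1, 1.5], "twist": 0, "gripper": 0.65},
    {"translation": [-0.1, 0.1, 3], "twist": 0, "gripper": 0.65},
    {"translation": [-0.1, 0.1, 4.5], "twist": 0, "gripper": 0.65},
    {"translation": [-0.1, 0.1, 5.8], "twist": 0, "gripper": 0.65},
    {"translation": [-0.1, 0.1, 5.8], "twist": 0, "gripper": 0.65}
  ]
}}

```text
clock: 14.23
eef_pos: [615.3, -243.6, 11.2]
tcp_rot: [-3.137, -0.006, 1.834]
contact_force: [-1.0, -0.1, -0.0]
opening: 0.65
```

```bash
python3 -c "
from h import *
goto(616,-244,12,0.262+np.pi/2)"
```

```text
pos [ 615.3 -243.6   11.2] rot [-3.137 -0.006  1.834] q6 [-0.38  0.67  1.68  0.    0.81 -2.22] shift cm [-0.05  0.06 -0.08] twist 0.000855293726019335 open 0.65 t 14.23
```

{"method": "arm_command", "body": {
  "plan": [
    {"translation": [0, 0, -0.1], "twist": 0, "gripper": 0.2},
    {"translation": [0, 0, -0.1], "twist": 0, "gripper": 0.2},
    {"translation": [0, 0, -0.1], "twist": 0, "gripper": 0.2},
    {"translation": [0, 0, -0.1], "twist": 0, "gripper": 0.2},
    {"translation": [0, 0, -0.1], "twist": 0, "gripper": 0.2}
  ],
  "squeeze": 50
}}

```text
clock: 14.65
eef_pos: [615.4, -243.7, 12.6]
tcp_rot: [-3.137, -0.005, 1.834]
contact_force: [-0.9, -0.4, -2.9]
opening: 0.391
```

{"method": "arm_command", "body": {
  "plan": [
    {"translation": [0, 0, 0], "twist": 0, "gripper": 0.2},
    {"translation": [0, 0, 0], "twist": 0, "gripper": 0.2},
    {"translation": [0, 0, 0], "twist": 0, "gripper": 0.2},
    {"translation": [0, 0, 0], "twist": 0, "gripper": 0.2},
    {"translation": [0, 0, 0], "twist": 0, "gripper": 0.2}
  ]
}}

```text
clock: 15.07
eef_pos: [615.5, -243.7, 12.6]
tcp_rot: [-3.137, -0.005, 1.834]
contact_force: [0.2, 0.4, -3.1]
opening: 0.39
```

{"method": "arm_command", "body": {
  "plan": [
    {"translation": [0, 0, -2], "twist": 0, "gripper": 0.2},
    {"translation": [0, 0, -4.5], "twist": 0, "gripper": 0.2},
    {"translation": [0, 0, -7.5], "twist": 0, "gripper": 0.2},
    {"translation": [0, 0, -10.5], "twist": 0, "gripper": 0.2},
    {"translation": [0, 0, -10.5], "twist": 0, "gripper": 0.2}
  ]
}}

```text
clock: 15.48
eef_pos: [619.5, -245.5, 123.9]
tcp_rot: [3.139, -0.0, 1.834]
contact_force: [0.8, -0.6, -0.8]
opening: 0.391
```

```bash
python3 -c "
from h import *
goto(579,13,118,-0.037+np.pi/2)"
```

```text
pos [ 619.5 -245.5  123.9] rot [ 3.139 -0.     1.834] q6 [-0.38  0.52  1.63  0.    0.99 -2.22] shift cm [26.02  2.8   0.6 ] twist 0.2998149173285367 open 0.391 t 15.48
```

{"method": "arm_command", "body": {
  "plan": [
    {"translation": [26, 2.8, 0], "twist": 0.3, "gripper": 0.2},
    {"translation": [26, 2.8, 0], "twist": 0.3, "gripper": 0.2},
    {"translation": [26, 2.8, 0], "twist": 0.3, "gripper": 0.2},
    {"translation": [26, 2.8, 0], "twist": 0.3, "gripper": 0.2},
    {"translation": [26, 2.8, 0], "twist": 0.3, "gripper": 0.2}
  ]
}}

```text
clock: 15.9
eef_pos: [585.4, -36.7, 122.4]
tcp_rot: [3.14, -0.001, 1.533]
contact_force: [1.0, -0.4, -2.4]
opening: 0.393
```

```bash
python3 -c "
from h import *
goto(579,13,118,-0.037+np.pi/2)"
```

```text
pos [585.4 -36.7 122.4] rot [ 3.140e+00 -1.000e-03  1.533e+00] q6 [-0.07  0.42  1.81  0.    0.91 -1.6 ] shift cm [ 4.94 -0.83  0.44] twist -0.0011275857466652717 open 0.393 t 15.9
```

{"method": "arm_command", "body": {
  "plan": [
    {"translation": [4.9, -0.8, 0], "twist": 0, "gripper": 0.2},
    {"translation": [4.9, -0.8, 0], "twist": 0, "gripper": 0.2},
    {"translation": [4.9, -0.8, 1], "twist": 0, "gripper": 0.2},
    {"translation": [4.9, -0.8, 2], "twist": 0, "gripper": 0.2},
    {"translation": [4.9, -0.8, 4], "twist": 0, "gripper": 0.2}
  ]
}}

```text
clock: 16.32
eef_pos: [580.7, 11.7, 82.6]
tcp_rot: [3.137, -0.001, 1.533]
contact_force: [0.2, -0.5, -2.6]
opening: 0.395
```

Run:
```python
from h import *
goto(579,13,25,-0.037+np.pi/2)
im=grab_frame("side");c=cv2.resize(im[130:270,260:440],None,fx=4,fy=4,interpolation=cv2.INTER_CUBIC)
cv2.imwrite("pics/side10.png",c)
goto(579,13,25,-0.037+np.pi/2)
```

```text
pos [580.7  11.7  82.6] rot [ 3.137e+00 -1.000e-03  1.533e+00] q6 [ 0.02  0.46  1.85  0.    0.82 -1.52] shift cm [ 0.12 -0.2   5.76] twist -0.0010459310900072794 open 0.395 t 16.32
pos [577.8  11.3  77.9] rot [-3.14  -0.     1.532] q6 [ 0.02  0.47  1.85  0.    0.82 -1.52] shift cm [0.17 0.12 5.29] twist -0.0017914197789097308 open 0.396 t 16.37
```

View pics/side10.png

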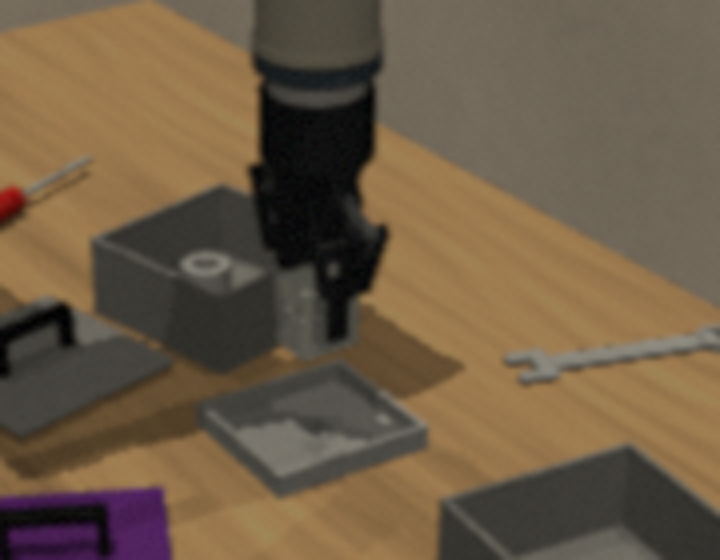

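The block hangs upright over the tray, whose centre is near (315,425). I'll lower it.

{"method": "arm_command", "body": {
  "plan": [
    {"translation": [0.1, 0.1, 1.5], "twist": 0, "gripper": 0.2},
    {"translation": [0.1, 0.1, 3], "twist": 0, "gripper": 0.2},
    {"translation": [0.1, 0.1, 4.5], "twist": 0, "gripper": 0.2},
    {"translation": [0.1, 0.1, 5.5], "twist": 0, "gripper": 0.2},
    {"translation": [0.1, 0.1, 5.5], "twist": 0, "gripper": 0.2}
  ]
}}

```text
clock: 16.78
eef_pos: [577.0, 11.0, 20.4]
tcp_rot: [-3.136, 0.0, 1.531]
contact_force: [-0.0, -0.6, -1.5]
opening: 0.395
```

```bash
python3 -c "
from h import *
goto(579,13,12.6,-0.037+np.pi/2);print(sense()['contact_force'])"
```

```text
pos [577.   11.   20.4] rot [-3.136  0.     1.531] q6 [ 0.02  0.56  1.87  0.    0.72 -1.51] shift cm [0.21 0.2  0.78] twist -0.003196522489920639 open 0.395 t 16.78
[-0.02726295 -0.64450183 -1.48423582]
```

{"method": "arm_command", "body": {
  "plan": [
    {"translation": [0, 0, 0.2], "twist": 0, "gripper": 0.2},
    {"translation": [0, 0, 0.4], "twist": 0, "gripper": 0.2},
    {"translation": [0, 0, 0.6], "twist": 0, "gripper": 0.2},
    {"translation": [0, 0, 0.7], "twist": 0, "gripper": 0.2},
    {"translation": [0, 0, 0.7], "twist": 0, "gripper": 0.2}
  ]
}}

```text
clock: 17.2
eef_pos: [577.2, 11.0, 13.7]
tcp_rot: [-3.136, 0.0, 1.531]
contact_force: [0.1, 0.5, -2.1]
opening: 0.394
```

{"method": "arm_command", "body": {
  "plan": [
    {"translation": [0, 0, 0.1], "twist": 0, "gripper": 0.2},
    {"translation": [0, 0, 0.15], "twist": 0, "gripper": 0.2},
    {"translation": [0, 0, 0.15], "twist": 0, "gripper": 0.2},
    {"translation": [0, 0, 0.15], "twist": 0, "gripper": 0.2},
    {"translation": [0, 0, 0.15], "twist": 0, "gripper": 0.2}
  ]
}}

```text
clock: 17.62
eef_pos: [577.2, 11.1, 12.2]
tcp_rot: [-3.137, 0.0, 1.531]
contact_force: [-0.2, -0.4, -1.8]
opening: 0.393
```

{"method": "arm_command", "body": {
  "plan": [
    {"translation": [0, 0, 0.05], "twist": 0, "gripper": 0.2},
    {"translation": [0, 0, 0.1], "twist": 0, "gripper": 0.2},
    {"translation": [0, 0, 0.1], "twist": 0, "gripper": 0.2},
    {"translation": [0, 0, 0.1], "twist": 0, "gripper": 0.2},
    {"translation": [0, 0, 0.1], "twist": 0, "gripper": 0.2}
  ]
}}

```text
clock: 18.03
eef_pos: [577.3, 11.1, 12.1]
tcp_rot: [-3.137, 0.0, 1.531]
contact_force: [-2.7, 0.7, 10.0]
opening: 0.394
```

Contact at 10 N, so the block is on the tray floor. I'll open the fingers a little first, then fully, and rise.

{"method": "arm_command", "body": {
  "plan": [
    {"translation": [0, 0, 0], "twist": 0, "gripper": 0.45},
    {"translation": [0, 0, 0], "twist": 0, "gripper": 0.55},
    {"translation": [0, 0, 0], "twist": 0, "gripper": 0.65},
    {"translation": [0, 0, 0], "twist": 0, "gripper": 0.65},
    {"translation": [0, 0, 0], "twist": 0, "gripper": 0.65}
  ]
}}

```text
clock: 18.45
eef_pos: [577.3, 11.1, 12.0]
tcp_rot: [-3.137, 0.0, 1.531]
contact_force: [0.9, 0.0, 0.4]
opening: 0.649
```

{"method": "arm_command", "body": {
  "plan": [
    {"translation": [0, 0, -1.5], "twist": 0, "gripper": 0.65},
    {"translation": [0, 0, -4], "twist": 0, "gripper": 0.65},
    {"translation": [0, 0, -8], "twist": 0, "gripper": 0.65},
    {"translation": [0, 0, -12], "twist": 0, "gripper": 0.65},
    {"translation": [0, 0, -15], "twist": 0, "gripper": 0.65}
  ]
}}

```text
clock: 18.87
eef_pos: [578.6, 11.1, 164.8]
tcp_rot: [-3.139, -0.0, 1.531]
contact_force: [0.6, -0.2, 0.0]
opening: 0.653
```

{"method": "arm_command", "body": {
  "plan": [
    {"translation": [5, 0, -4], "twist": 0, "gripper": 0.65},
    {"translation": [9, 0, -6], "twist": 0, "gripper": 0.65},
    {"translation": [13, 0, -6], "twist": 0, "gripper": 0.65},
    {"translation": [17, 0, -6], "twist": 0, "gripper": 0.65},
    {"translation": [18, 0, -6], "twist": 0, "gripper": 0.65}
  ]
}}

```text
clock: 19.28
eef_pos: [586.4, 193.9, 226.3]
tcp_rot: [-3.141, -0.002, 1.531]
contact_force: [0.4, -0.5, 0.2]
opening: 0.65
```

Run:
```python
from h import *
for n,r in (("side",(130,340,220,480)),("top",(100,310,140,450))):
    im=grab_frame(n);cv2.imwrite(f"pics/{n}11f.png",im);c=cv2.resize(im[r[0]:r[1],r[2]:r[3]],None,fx=2.5,fy=2.5,interpolation=cv2.INTER_CUBIC)
    cv2.imwrite(f"pics/{n}11.png",c)
s=sense();print(s["contact_force"],s["clock"],s["eef_pos"])
```

```text
[ 0.14553589 -0.81560974  0.43607527] 19.3833 [586.1507134  195.41207132 225.37930608]
```

View pics/side11.png

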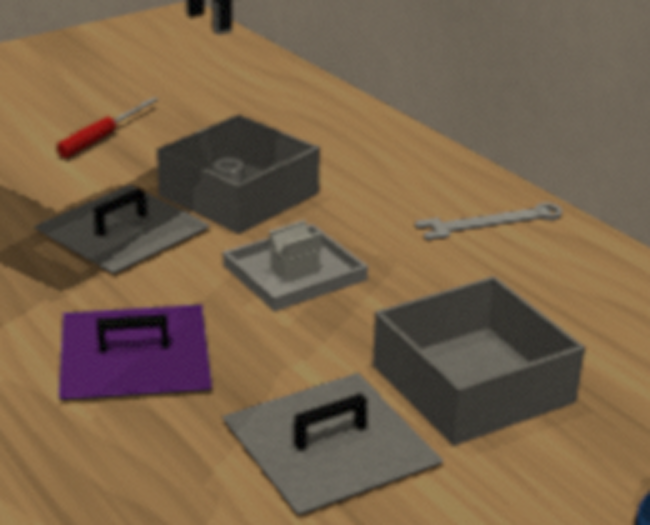

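View pics/top11.png

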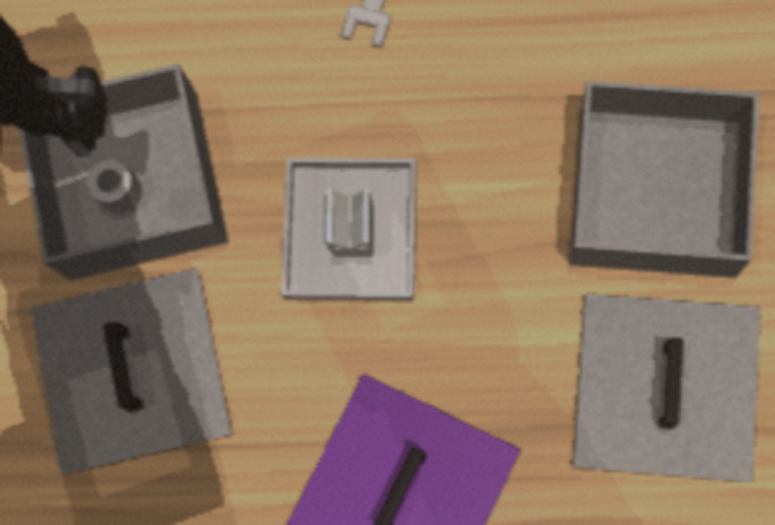

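The V-block stands groove up in the tray, at (348,222) in the top crop. Both lids lie flat with handles up, and the gripper is clear.

Run:
```python
from rig import job,sense
s=sense();print(abs(s["qvel"]).max(),s["clock"])
print(job.sign_off())
```

```text
0.06282997231510666 19.3833
the job is handed in; nothing more can be done
None
```

The V-block is standing upright, groove up, near the middle of the steel tray, and I handed the job in at 19.4 s of the 72 s allowed.

- **Left case:** I opened it first and found the round bush. Its lid is flat on the bench about 165 mm towards the robot, handle up.
- **Right case:** It held the V-block. Its lid is laid down the same way, about 170 mm towards the robot. I gripped the block by its flat sides and set it down on the tray floor. I opened the gripper and moved it clear.

**Last checks:** Both camera views after release show the block inside the tray walls and both lids flat with handles up. The bush is still in its case, and the blue and purple lids were not touched. No contact reading passed about 13 N, and the gripper showed no load at the end.

**Disagreements:**
- The side camera's positions differed from the top camera's by about 9 mm for the lids and tray, and by about 3 mm for the V-block. I used the top camera, and the right handle's grasp matched it to about 1 mm.
- The left lid was gripped a few mm off-centre and about 5 mm high, with about 13 N of side load, but it lifted cleanly.
- The arm still had a small settling motion of 0.06 rad/s at hand-in, well clear of everything.

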